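# Reverse the stop strap on a sloping jig

## Robot

A 6-joint arm with a two-finger parallel gripper is mounted at the origin on a cart in front of the work surface, level with it; the furniture and walls round the work are solid. World frame = base frame: x ahead of the robot, y to its left, z up, the work surface at z = 0. Lengths are in m, angles in degrees, forces in N, time in s.
With the tool pointing down it reaches from about 0.3 to 0.75 m from the base axis. Payload 8.5 kg.
Tool frame: the origin (TCP) lies on the centre line of the jaws, within the pads' length; the fingertips stand 25 mm ahead of it and the grasp point (between the pads) lies 6 mm ahead of it; z points along the fingers, y is the line along which they close (so a half turn about z gives the same grasp; the last joint's range is limited). The gripper opens to 85 mm and grips with 20 to 120 N. Pads are 22 mm wide; open, the fingers measure 114 mm over their backs; the gripper's body (76 mm by 85 mm) begins 54 mm behind the grasp point. The pads swing forward as they close: fully open they stand 13 mm farther back than shut.
Start: joints at [-12.336, 21.807, 74.336, -0, 83.858, -12.336], TCP at [0.55, 0, 0.256] pointing down, gripper open.
Joint ranges: [-178.18, 178.18], [-50.72, 133.34], [12.68, 142.11], [-81.47, 261.47], [9.98, 163.14], [-165.26, 165.26]. Speed limits (degrees/s): [136.94, 136.94, 180, 180, 180, 180].

## Interface

Orientations are given as a 3x3 rotation matrix whose columns are the frame's x, y, z axes.
In Python, from rig import telemetry, optics, env gives the robot as it stands.
- The arm moves only by the tool send_rows, never from a script. Its argument "deltas" is a list that holds one entry, the list of rows, each a list of 7 numbers: the shift along the tool's x, y, z in m, then the turn, a rotation vector about the tool's x, y, z in rad, then the opening, from -1 (shut) to 1 (fully open), so that 0 is half open. In form: [[[x, y, z, ax, ay, az, grip], ...]]. A call has 1 to 12 rows; each row shifts and turns the commanded pose from where the row before left it, along the tool's axes as they then stand; what a row does not reach is not made up. A row lasts 1/8 s, in which the tool goes at most 62.5 mm and 10.7 degrees, less where a joint would pass 70% of its speed; a pose out of reach is approached as far as the arm can. A call is refused whole if a number of a shift passes 0.0625 or a number of a turn 0.188, either way. A call with a gripper value outside its range is refused whole. The fingers move at their own pace and stop on an object; "squeeze" is the grip in N (left out, the last holds). Time passes only in rows, so rows that do not move let the fingers close. It gives the time, the measured TCP pose, the force, the opening and the grip force at its end, in the units of the state.
- telemetry.observe(): the state, without advancing time (a new reading comes with each control period).
- optics.get_image(name): name is "scene" or "side" or "wrist"; returns a dict with "image" (400x640x3 uint8, red, green, blue), "range_z" (400x640 float32, m along the optical axis (not along the pixel's ray), 0 where there is no reading), "K" (3x3 intrinsics, pixels), "rvec" (rotation vector, rad) and "tvec" (3), from world to camera coordinates, as OpenCV has them; the wrist camera has in their place "hand_eye" (4x4, takes a point from camera to tool coordinates, whose origin is the TCP and whose axes are the flange's). Camera axes: x right, y down, z forward; pixel columns grow to the right and rows downward; lengths in m; the calibration is good to about 2 mm. A picture is of the moment at which its call begins: read the wrist's pose just before it.
- env.close_job(): hands the job in; it is judged then, once.
The state is a dict: "time_s": time; "q": joint angles; "qvel": joint speeds; "joint_efforts": joint torques, N m; "position": TCP position; "tool_rot": TCP orientation; "ft_force": force on the tool from outside, world axes, zero at the start; "wrist_torque": the same for the moment, N m; "grip_width": finger opening in m; "gripper_force": force on a finger pad.
Only numpy, scipy, OpenCV 4.12 (cv2) and the standard library are available. Lean on these libraries where they do the work, as an engineer would, in place of code of your own. Each camera call takes 0.05 s, during which the arm holds its last target. There are 200 camera calls.

## Task

Change over the double-ended strap on the sloping jig so that its narrow end is on the pivot pin and its broad end points straight down the slope: first swing the sprung keeper back by its post until it latches and stays back by itself, then lift the strap off the pin, turn it end for end and refit it, flat on the sloping bed with the broad end between the two low dowels. When it is seated, push the trigger tab sideways so that the keeper snaps home over the strap's pinned end, and leave the tape measure, sanding block and wood block undisturbed.

Things in the scene. Friction and masses are not known exactly. Their poses are not given: they have to be found in the camera images.
- bed: Dark steel bed of the jig: a plate sloping up at 30 degrees away from the robot, fixed on a grey stand (place and heading vary). Origin on its top surface, under the middle of the fitted strap. x points up the slope, y left across it, z normal to it. 'bed (x, y, z)' below means mm in this frame. The plate spans x -85 to 115, y -135 to 55.
- pin_base (a point): Foot of the fixed pivot pin, at bed (45, 0, 0). The pin stands along bed z: steel, 11 mm dia, 25 high, its top 7 tapered.
- dowels_mid (a point): Point on the bed midway between the two low fixed dowels, bed (-45, 0, 0). The dowels stand at bed (-45, 31) and (-45, -31), 8 mm dia, 10 high with tapered tops.
- strap: Loose aluminium strap, 130 mm long, 14 thick, about 0.22 kg. Origin: centre of its underside; x to the BROAD end (that half is 44 wide), -x half is NARROW (28 wide), z out of its top. In the middle a raised grip block, 40 along x, 22 along y, top 46 above the underside. Starts flat on the bed, broad hole on the pin; must end turned by 180 degrees, origin in the same place.
- strap_grip (a point): Point to grip on the strap's raised block, on its middle, 38 mm above the strap's underside.
- broad_hole (a point): Centre of the broad end's hole at the strap's underside, strap (45, 0, 0) mm; through hole, 15.5 dia.
- narrow_hole (a point): Centre of the narrow end's hole at the strap's underside, strap (-45, 0, 0) mm; through hole, 15.5 dia.
- keeper_pivot (a point): Bed surface below the keeper's pivot, bed (60, -58, 0) mm; its axis is normal to the bed. The keeper is a flat steel blade lying 18 to 27 above the bed, with a short tail beyond the pivot. A spring drives it home: 0.16 N m at angle 0, 0.3 N m at its stop, about 4 N at its post.
- keeper (a joint): Keeper angle (rad). 0 = home: blade towards bed +y, 4 mm above the strap's pinned end, so the strap cannot be lifted. Grows as the blade swings up the slope (clockwise seen from above) to a stop at 1.46. Swung to 1.30 or more and let go, it is caught by the trigger's sear and stays at about 1.2, clear of the strap, until the trigger is pushed.
- keeper_post (a point): Top of the keeper's upright black round post, 12 mm dia, on the blade 66 from its pivot, at bed (60 + 66 sin q, -58 + 66 cos q, 63) for keeper angle q. The post is free from 27 to 63 above the bed.
- trigger_pivot (a point): Bed surface below the trigger's pivot, bed (49, -115, 0) mm; its axis is normal to the bed. The trigger is a dark steel crank 18 to 27 above the bed: a strut to the keeper's tail and a lever down the slope that ends in an upright tab.
- trigger (a joint): Trigger angle (rad): 0 = at rest (sprung), stop at 0.45. Pushing its tab to bed -y (away from the strap) increases it; somewhere between 0.1 and 0.2 it lets the cocked keeper go. Takes 1 to 3 N at the tab and springs back. It is nudged aside and springs back by itself as the keeper is cocked.
- trigger_tab (a point): Top of the trigger's upright flat tab, 60 mm from its pivot, at bed (-11, -115, 63) at rest. The tab is 14 along bed x and 24 along bed y, and spans 23 to 63 above the bed.
- tape_measure: Black and yellow tape measure, 42x84x64 mm, loose bystander to the left of the jig; origin at the centre of its underside.
- sanding_block: Brown cork sanding block, 64x102x27 mm, loose bystander to the left of the jig; origin at the centre of its underside.
- wood_block: Plain wood block, 45x120x45 mm, loose bystander to the right of the jig; origin at the centre of its underside.
Things that resemble listed ones, but are neither listed nor needed, are in the scene too. Of the things like the strap, leave any that is orange; of the rest the larger one is meant.

How it is judged (in metres and radians):
On the way, in this order (a step that is already met when the one before it is completed fails the run):
1. the keeper is cocked and stays back by itself, untouched by the fingers (value of joint keeper above 1.15 rad and contact force between the fingers and keeper below 0.3 N), for 0.2 s.
2. the strap is lifted clear of the pin (value of joint keeper above 1.15 rad and z of strap in the frame of bed above 0.03 m), for 0.1 s.
3. the strap is refitted the other way round and let go, with the keeper still cocked (value of joint keeper above 1.15 rad and distance between narrow_hole and pin_base below 0.006 m and angle between the x axis of strap and the x axis of bed, either way round below 0.17 rad and x of broad_hole in the frame of bed below -0.035 m and z of broad_hole in the frame of bed below 0.005 m and contact force between the fingers and strap below 0.3 N), for 0.2 s.
4. the trigger is pushed (value of joint trigger above 0.05 rad), for 0.02 s.
At the end, for the whole second after the job is handed in: The strap lies still and flat on the bed, its narrow end's hole fully down on the pin (within 6 mm of the pin's foot), its broad end down the slope (within about 10 degrees of straight, less than 5 mm off the bed), and the keeper is home over the strap (below 0.1 rad) (distance between narrow_hole and pin_base below 0.006 m and angle between the x axis of strap and the x axis of bed, either way round below 0.17 rad and x of broad_hole in the frame of bed below -0.035 m and z of broad_hole in the frame of bed below 0.005 m and value of joint keeper below 0.1 rad and linear speed of strap below 0.02 m/s and angular speed of strap below 0.2 rad/s); the robot touches nothing.
It fails at once if a bystander is moved by more than 20 mm (distance of any of tape_measure, sanding_block, wood_block from where it was at the start of the episode above 0.02 m).
It also fails if it takes over 64 s, if anything falls off the work surface, if the arm or the gripper's body presses on something with over 40 N, if the wrist force passes 120 N, or if a joint passes its speed limit or range.

## Working session

There is one attempt and no reset: what is moved stays moved. The work goes in short steps, Python scripts to look and compute and a tool call to move; the robot and the scene stay as the last step left them, time stands still between calls to the robot, and variables do not carry over. Pictures are saved under pics/ and viewed, at most 10 in all, crops included, and the job is handed in when it is done.

Besides the shell and the picture viewer there is one more tool, called after ">>>" by a JSON object that holds its "api" and its "payload", one argument or row to a line. send_rows: Moves the arm, as the interface text tells. Its arguments: {"type":"object","properties":{"deltas":{"type":"array"},"squeeze":{"type":"number"}},"required":["deltas"]}

```bash
mkdir -p pics; ls
python3 - <<'E'
from rig import telemetry, optics
import cv2,numpy as np
s=telemetry.observe();print(s['time_s'],s['position'],s['tool_rot'],s['grip_width'])
a=[]
for n in ('scene','side'):
    d=optics.get_image(n);np.savez('%s0.npz'%n,**d);print(n,d['K'],d['rvec'],d['tvec'])
    cv2.imwrite('pics/%s0.png'%n,d['image'][:,:,::-1])
E
```

```text
pics
0.0 [5.49731608e-01 5.68509515e-05 2.55691585e-01] [[ 1.08289842e-05  9.99998900e-01 -1.48289678e-03]
 [ 9.99999955e-01 -1.03845235e-05  2.99731993e-04]
 [ 2.99716265e-04 -1.48289996e-03 -9.99998856e-01]] 0.08541970378041758
scene [[468.64013951   0.         312.57741976]
 [  0.         468.64013951 194.31793679]
 [  0.           0.           1.        ]] [ 1.9927516  -1.15558949  0.58352964] [-0.3842995   0.35841832  1.29012895]
side [[445.75221516   0.         322.45793621]
 [  0.         445.75221516 197.54437781]
 [  0.           0.           1.        ]] [ 1.29702013 -1.79509589  1.12275816] [0.04777935 0.32659128 0.99404683]
```

View pics/scene0.png

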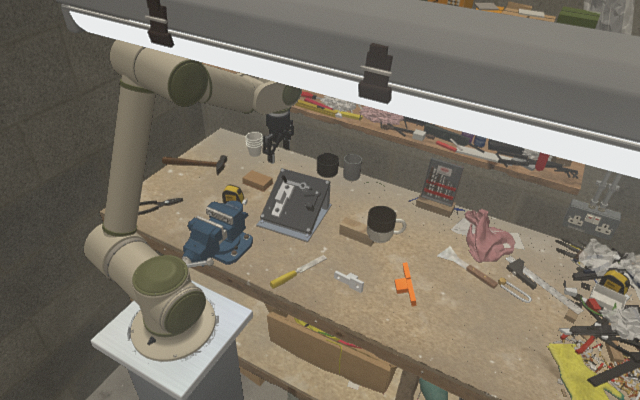

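View pics/side0.png

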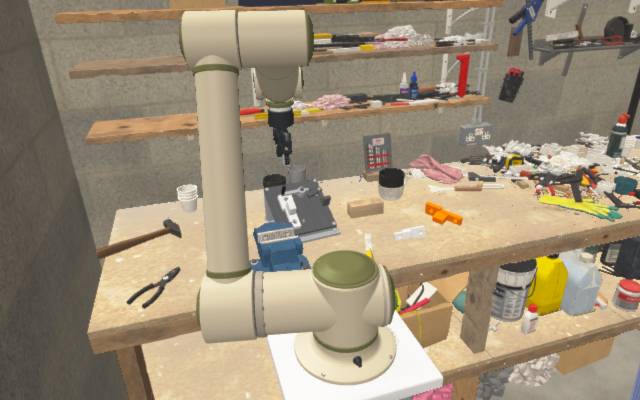

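Strap-like candidates in the scene view are the silver strap on the jig (about 285,197), a small loose silver one (349,280) and an orange one (405,284). The orange one is excluded, and of the other two the larger is the one on the jig. Next I'll take a close crop and a wrist view.

```bash
cat > h.py <<'E'
import numpy as np, cv2
from rig import telemetry, optics
def cloud(d,s=None):
    K=d['K'];z=d['range_z'].astype(float);v,u=np.mgrid[:400,:640]
    P=np.stack([(u-K[0,2])/K[0,0]*z,(v-K[1,2])/K[1,1]*z,z],-1)
    R,t=cam(d,s); return np.where(z[...,None]>0,P@R.T+t,np.nan)
def cam(d,s=None):  # cam->world
    if s is None:
        R=cv2.Rodrigues(np.asarray(d['rvec'],float))[0]; return R.T,-R.T@np.asarray(d['tvec'],float).ravel()
    H=np.asarray(d['hand_eye']);T=np.asarray(s['tool_rot'])
    return T@H[:3,:3],T@H[:3,3]+np.asarray(s['position'])
def wrist():
    s=telemetry.observe();return optics.get_image('wrist'),s
def project(d,P,s=None):
    R,t=cam(d,s);p=(np.atleast_2d(P)-t)@R;p=p@d['K'].T;return p[:,:2]/p[:,2:]
E
python3 - <<'E'
from h import *
d=dict(np.load('scene0.npz'));P=cloud(d)
for u,v in [(283,197),(300,170),(328,185),(303,234),(262,222),(349,280),(280,212),(290,186)]:print(u,v,P[v,u].round(3))
c=d['image'][150:250,180:420,::-1]
w,s=wrist();np.savez('w0.npz',**w);print(w['hand_eye'])
a=cv2.resize(c,(768,320),interpolation=cv2.INTER_CUBIC)
cv2.imwrite('pics/w0.png',np.vstack([a[:, :640],w['image'][:280,:,::-1]]))
cv2.imwrite('pics/w0.png',w['image'][:,:,::-1]);cv2.imwrite('pics/c0.png',a)
E
```

```text
283 197 [ 0.528 -0.028  0.099]
300 170 [ 0.818  0.076 -0.003]
328 185 [ 0.651 -0.134  0.11 ]
303 234 [ 0.483 -0.133  0.013]
262 222 [0.466 0.021 0.011]
349 280 [ 0.37  -0.357  0.024]
280 212 [ 0.504 -0.03   0.05 ]
290 186 [ 0.586 -0.02   0.104]
[[-9.57086879e-04 -9.65808740e-01 -2.59253855e-01  6.64104494e-02]
 [ 9.99999525e-01 -8.76971503e-04 -4.24679055e-04  1.29691362e-03]
 [ 1.82800500e-04 -2.59254138e-01  9.65809121e-01 -1.17438531e-01]
 [ 0.00000000e+00  0.00000000e+00  0.00000000e+00  1.00000000e+00]]
```

View pics/c0.png

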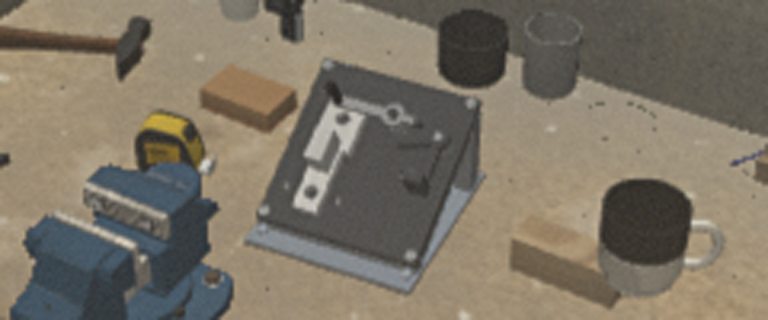

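View pics/w0.png

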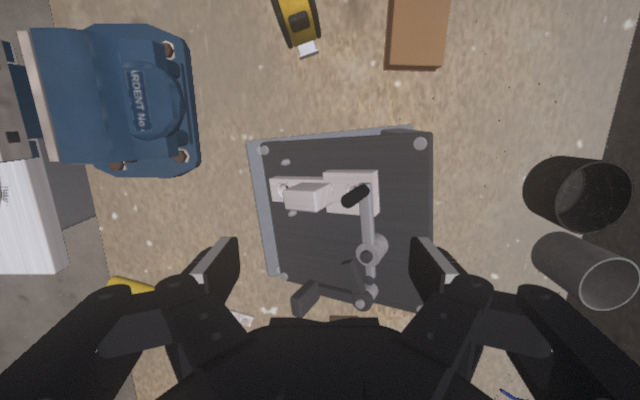

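The crop confirms the choice: the silver strap has its broad end upslope under the keeper. In the wrist view the grip block is at about (308,196), the keeper post at (355,195), the trigger tab at (305,297) and the plate corner screws at (265,150), (420,143) and (282,276).

```bash
cat > bed.py <<'E'
from h import *
def fitbed(d,s,verbose=True):
    P=cloud(d,s)
    im=d['image'].astype(int); dark=(im.max(2)<95)&(im.max(2)-im.min(2)<20)
    reg=dark&(P[...,2]>0.01)&(P[...,2]<0.16)&(P[...,0]>.4)&(P[...,0]<.75)&(abs(P[...,1]+.03)<.2)
    Q=P[reg]; rng=np.random.default_rng(0);best=None
    for _ in range(400):
        a=Q[rng.choice(len(Q),3,0)];n=np.cross(a[1]-a[0],a[2]-a[0]);n/=np.linalg.norm(n)+1e-12
        if n[2]<0:n=-n
        if abs(n[2]-.866)>.05:continue
        k=(abs((Q-a[0])@n)<.003).sum()
        if best is None or k>best[0]:best=(k,n,a[0])
    k,n,p=best
    I=Q[abs((Q-p)@n)<.003];c=I.mean(0);n=np.linalg.svd(I-c,full_matrices=False)[2][2];n*=np.sign(n[2])
    m=reg&(abs((np.nan_to_num(P)-c)@n)<.004)
    # level dir
    y=np.cross([0,0,1.],np.array([1,0,0]));
    x=-np.array([n[0],n[1],0]);x/=np.linalg.norm(x);yy=np.cross([0,0,1],x);x=np.cross(yy,n)
    m=cv2.morphologyEx(m.astype(np.uint8),cv2.MORPH_OPEN,np.ones((3,3)))
    nl,L,st,_=cv2.connectedComponentsWithStats(m);m=L==1+st[1:,4].argmax()
    I=P[m];uv=np.c_[(I-c)@x,(I-c)@yy]
    if verbose:print('n',n,'tilt',np.degrees(np.arccos(n[2])),'heading grad',np.degrees(np.arctan2(x[1],x[0])),len(I));
    r=cv2.minAreaRect(uv.astype(np.float32)*1000)
    if verbose:print('rect',r,'pct',np.percentile(uv,[.3,99.7],axis=0)*1000)
    return c,n,x,yy,r,uv,m
E
python3 - <<'E'
from bed import *
w=dict(np.load('w0.npz'));s=telemetry.observe()
c,n,x,y,r,uv,m=fitbed(w,s);print(c)
cc=c+x*r[0][0]/1e3+y*r[0][1]/1e3;print('rect centre',cc)
P=cloud(w,s)
for u,v in [(308,196),(352,195),(305,297),(355,297)]:print((P[v-1:v+2,u-1:u+2].reshape(-1,3)-c)@np.c_[x,y,n]*1000//1)
d=dict(np.load('scene0.npz'));fitbed(d,None)
E
```

```text
n [-0.49737394 -0.04810637  0.86620144] tilt 29.979821245331376 heading grad 5.52450501617433 11305
rect ((-15.483085632324219, -13.673049926757812), (187.82620239257812, 197.83010864257812), 89.9791488647461) pct [[-111.65360019 -105.88944537]
 [  83.1484039    79.91118971]]
[ 0.57914639 -0.03230625  0.08180796]
rect centre [ 0.56711354 -0.04720693  0.07407114]
[[-20.  32.  48.]
 [-19.  32.  48.]
 [-19.  32.  47.]
 [-21.  31.  48.]
 [-20.  31.  47.]
 [-18.  31.  48.]
 [-21.  30.  48.]
 [-19.  30.  48.]
 [-18.  30.  48.]]
[[30. 38. 57.]
 [31. 38. 56.]
 [31. 37. 55.]
 [31. 37. 58.]
 [32. 37. 58.]
 [32. 37. 56.]
 [31. 37. 59.]
 [31. 37. 58.]
 [32. 36. 58.]]
[[-37. -81.  52.]
 [-36. -81.  51.]
 [-36. -82.  49.]
 [-37. -82.  52.]
 [-36. -82.  51.]
 [-35. -82.  51.]
 [-37. -83.  52.]
 [-36. -83.  51.]
 [-37. -85.  49.]]
[[ 11. -84.  28.]
 [ 11. -84.  27.]
 [ 13. -84.  27.]
 [ 11. -85.  28.]
 [ 11. -85.  27.]
 [ 13. -84.  28.]
 [ 10. -86.  27.]
 [ 11. -86.  27.]
 [ 13. -86.  27.]]
n [-0.49379633 -0.04483183  0.86842115] tilt 29.724318000912866 heading grad 5.187668279875999 86
rect ((-17.432674407958984, 16.294025421142578), (36.086063385009766, 42.98491287231445), 71.91688537597656) pct [[-38.51412532  -3.65317953]
 [  5.63319258  30.60515551]]
```

Run:
```python
from bed import *
w=dict(np.load('w0.npz'));s=telemetry.observe()
c,n,x,y,r,uv,m=fitbed(w,s,0)
B=np.c_[x,y,n];o=c+B@[(r[0][0]-15)/1e3,(r[0][1]+40)/1e3,0]
P=(cloud(w,s)-o)@B*1000
def rep(name,z0,z1,b):
    k=(P[...,2]>z0)&(P[...,2]<z1)&(P[...,0]>b[0])&(P[...,0]<b[1])&(P[...,1]>b[2])&(P[...,1]<b[3])
    q=P[k];print(name,len(q),np.percentile(q,[2,50,98],axis=0).round(1).tolist(),cv2.minAreaRect(q[:,:2].astype(np.float32)))
rep('block',43,50,(-30,30,-30,30));rep('post',58,68,(40,80,-20,35));rep('tab',58,68,(-40,15,-140,-80));rep('strap',11,17,(-70,70,-30,30))
# dowels
rep('dowL',6,12,(-60,-30,25,40));rep('dowR',6,12,(-60,-30,-40,-25))
print(o,B); np.savez('frame.npz',o=o,B=B)
```

```text
block 744 [[-19.0, -11.1, 43.9], [2.1, -0.1, 47.8], [18.7, 9.5, 49.1]] ((-1.028900146484375, -1.220332145690918), (40.65652847290039, 22.119279861450195), 0.19027940928936005)
post 169 [[54.2, 2.2, 58.2], [60.1, 7.6, 62.7], [64.6, 12.4, 64.3]] ((59.29917907714844, 7.075688362121582), (10.904656410217285, 11.240728378295898), 53.28181457519531)
tab 240 [[-17.6, -126.5, 58.2], [-9.8, -114.5, 62.3], [-5.1, -104.5, 63.6]] ((-11.69357681274414, -115.60567474365234), (24.232423782348633, 13.956340789794922), 89.33600616455078)
strap 1738 [[-64.0, -22.2, 11.7], [24.2, 7.6, 14.1], [63.6, 20.5, 15.6]] ((-1.2389755249023438, -1.3546886444091797), (131.26034545898438, 44.39093780517578), 0.1049896851181984)
dowL 37 [[-48.0, 26.1, 6.5], [-44.5, 29.8, 8.3], [-42.4, 33.1, 11.0]] ((-44.99774169921875, 29.566715240478516), (6.9689040184021, 6.145359992980957), 88.83443450927734)
dowR 29 [[-47.9, -34.6, 6.3], [-44.6, -31.6, 8.2], [-42.1, -28.5, 11.1]] ((-44.95417022705078, -31.61433982849121), (5.0197343826293945, 7.004754066467285), 30.047779083251953)
[ 0.55033001 -0.00864358  0.06657572] [[ 0.86217804 -0.09627147 -0.49737394]
 [ 0.08339048  0.99535511 -0.04810637]
 [ 0.49969497  0.          0.86620144]]
```

```bash
cat > plan.py <<'E'
from h import *
import sys
from scipy.spatial.transform import Rotation as Ro
f=np.load('frame.npz');B=f['B'];o=f['o']+B@[-.0008,-.001,0]
def pose(bx,by,bz,yaw): # grasp point at bed mm, tool x at angle yaw(deg) from bed x (ccw)
    a=np.radians(yaw);X=np.array([np.cos(a),np.sin(a),0]);Z=np.array([0,0,-1.]);R=B@np.c_[X,np.cross(Z,X),Z]
    return o+B@np.array([bx,by,bz+6])/1e3,R
def go(*a):
    s=telemetry.observe();p,R=pose(*a);T=np.asarray(s['tool_rot'])
    rv=Ro.from_matrix(T.T@R).as_rotvec()
    print('t',s['time_s'],'rotvec',rv.round(3),'shift in cur tool',((p-s['position'])@T*1000).round(1),'in goal tool',((p-s['position'])@R*1000).round(1))
    b=B.T@(np.asarray(s['position'])-o)*1000-[0,0,6]
    x=B.T@T[:,0];print('grasp now bed',b.round(1),'yaw',np.degrees(np.arctan2(x[1],x[0])).round(2),'q6',np.round(s['q'][5],1),'w',s['grip_width'],'F',np.round(B.T@s['ft_force'],1),'gf',s['gripper_force'])
if __name__=='__main__':go(*map(float,sys.argv[1:]))
E
python3 plan.py 60 8 90 49.9; python3 plan.py 60 8 51 49.9
```

```text
t 0.15 rotvec [-0.491  0.206  0.589] shift in cur tool [-1.4  3.2 76.6] in goal tool [-24.3 -26.2  67.8]
grasp now bed [ 95.7   9.7 157.8] yaw 85.2 q6 -12.3 w 0.08549449446774253 F [ 0.1  0.  -0.1] gf 0.0
t 0.15 rotvec [-0.491  0.206  0.589] shift in cur tool [  0.5  22.6 110.3] in goal tool [-24.3 -26.2 106.8]
grasp now bed [ 95.7   9.7 157.8] yaw 85.2 q6 -12.3 w 0.08549449446774253 F [ 0.1  0.  -0.1] gf 0.0
```

>>> {"api": "send_rows", "payload": {
  "deltas": [
    [[0,0,0,-0.0982,0.0412,0.1178,0.2],[0,0,0,-0.0982,0.0412,0.1178,0.2],[0,0,0,-0.0982,0.0412,0.1178,0.2],[0,0,0,-0.0982,0.0412,0.1178,0.2],[0,0,0,-0.0982,0.0412,0.1178,0.2],[-0.012,-0.013,0.015,0,0,0,0.2],[-0.0123,-0.0132,0.015,0,0,0,0.2],[0,0,0.02,0,0,0,0.2],[0,0,0.0,0,0,0,0.2],[0,0,0.0,0,0,0,0.2]]
  ],
  "squeeze": 40
}}

```text
time_s: 1.4
position: [0.5444, -0.0023, 0.1957]
tool_rot: [[0.481, 0.721, 0.499], [0.815, -0.577, 0.048], [0.322, 0.384, -0.865]]
ft_force: [0.1, -0.2, 0.6]
grip_width: 0.0514
gripper_force: 0.0
```

```bash
python3 plan.py 60 8 51 49.9
python3 - <<'E'
from bed import *
from plan import B,o
w,s=wrist();P=(cloud(w,s)-o)@B*1000
cv2.imwrite('pics/w1.png',w['image'][:,:,::-1])
k=(P[...,2]>58)&(P[...,2]<67)&(P[...,0]>40)&(P[...,0]<80)&(abs(P[...,1]-8)<20)
q=P[k];print(len(q),np.percentile(q,[2,50,98],axis=0).round(1))
k=(P[...,2]>43)&(P[...,2]<50)&(abs(P[...,0])<30)&(abs(P[...,1])<20)
q=P[k];print(len(q),np.percentile(q,[1,50,99],axis=0).round(1) if len(q) else 0)
E
```

```text
t 1.4 rotvec [ 0.002 -0.001  0.001] shift in cur tool [-0.4 -0.8 57.5] in goal tool [-0.4 -0.7 57.5]
grasp now bed [ 60.7   7.9 108.5] yaw 49.94 q6 4.0 w 0.05142316964151687 F [ 0.3 -0.2  0.5] gf 0.0
274 [[54.5  3.3 58.2]
 [60.1  8.7 62.6]
 [64.9 13.6 63.9]]
498 [[ -5.5 -10.5  43.4]
 [ 13.2  -4.2  47.5]
 [ 19.4   9.   49. ]]
```

View pics/w1.png

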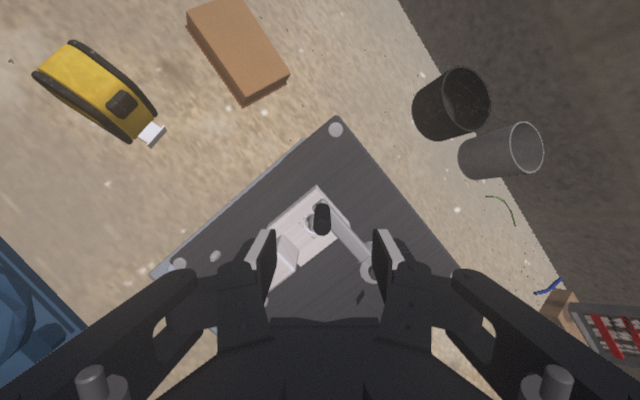

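The wrist view has the post top at about (321,207), between the finger planes, and it measures as bed (60, 8.4). Next I descend and grip it.

>>> {"api": "send_rows", "payload": {
  "deltas": [
    [[0,-0.0005,0.02,0,0,0,0.2],[0,0,0.02,0,0,0,0.2],[0,0,0.0165,0,0,0,0.2],[0,0,0,0,0,0,0.2],[0,0,0,0,0,0,-1],[0,0,0,0,0,0,-1],[0,0,0,0,0,0,-1],[0,0,0,0,0,0,-1]]
  ],
  "squeeze": 30
}}

```text
time_s: 2.45
position: [0.5715, 0.0012, 0.1464]
tool_rot: [[0.481, 0.722, 0.498], [0.815, -0.577, 0.049], [0.322, 0.383, -0.866]]
ft_force: [-4.1, 2.4, 3.3]
grip_width: 0.0109
gripper_force: 29.5
```

```bash
python3 plan.py 60 8 51 49.9
```

```text
t 2.45 rotvec [ 0.    -0.001  0.001] shift in cur tool [-0.4  0.6  1.1] in goal tool [-0.4  0.6  1.1]
grasp now bed [59.8  8.7 52.1] yaw 49.93 q6 2.0 w 0.010877040389097661 F [-1.7  2.8  4.8] gf 29.542945325374603
```

Gripped; now I swing it along the arc.

>>> {"api": "send_rows", "payload": {
  "deltas": [
    [[0.0054,0.0074,0,0,0,0,-1],[0.0044,0.0082,0,0,0,0,-1],[0.0031,0.0087,0,0,0,0,-1],[0.002,0.009,0,0,0,0,-1],[0.0006,0.0092,0,0,0,0,-1],[-0.0006,0.0092,0,0,0,0,-1],[-0.002,0.009,0,0,0,0,-1],[-0.0031,0.0087,0,0,0,0,-1],[-0.0044,0.0082,0,0,0,0,-1],[-0.0046,0.0064,0,0,0,0,-1],[0,0,0,0,0,0,-1]]
  ]
}}

```text
time_s: 3.82
position: [0.6325, -0.0462, 0.1785]
tool_rot: [[0.481, 0.722, 0.497], [0.815, -0.578, 0.05], [0.323, 0.381, -0.866]]
ft_force: [-2.2, 6.6, 2.4]
grip_width: 0.0107
gripper_force: 29.8
```

```bash
python3 plan.py 124.8 -45.5 51 49.9
```

```text
t 3.825 rotvec [-0.001 -0.002 -0.   ] shift in cur tool [-0.7  1.   0.9] in goal tool [-0.7  1.   0.9]
grasp now bed [124.5 -44.3  51.9] yaw 49.87 q6 3.2 w 0.0106949954104157 F [-0.2  6.8  2.9] gf 29.75751042366028
```

>>> {"api": "send_rows", "payload": {
  "deltas": [
    [[-0.0008,0.001,0,0,0,0,-1],[0,0,0,0,0,0,-1],[0.0028,-0.004,0,0,0,0,-1],[0.0025,-0.004,0,0,0,0,-1],[0,0,0,0,0,0,0],[0,0,0,0,0,0,0],[0,0,0,0,0,0,0],[0,0,0,0,0,0,0],[0,0,-0.02,0,0,0,0],[0,0,-0.04,0,0,0,0],[0,0,-0.02,0,0,0,0.2],[0,0,0,0,0,0,0.2]]
  ]
}}

```text
time_s: 5.32
position: [0.59, -0.0435, 0.249]
tool_rot: [[0.48, 0.719, 0.502], [0.816, -0.577, 0.046], [0.323, 0.387, -0.864]]
ft_force: [0.2, 0.2, -0.1]
grip_width: 0.0511
gripper_force: 0.0
```

```bash
python3 plan.py 0 0 38 0;python3 - <<'E'
from bed import *
from plan import B,o
d=optics.get_image('side');w,s=wrist()
for nm,P in(('side',cloud(d)),('wrist',cloud(w,s))):
    P=(P-o)@B*1000
    k=(P[...,2]>54)&(P[...,2]<67)&(P[...,0]>40)&(P[...,0]<145)&(P[...,1]>-80)&(P[...,1]<25)
    q=P[k];print(nm,len(q),np.percentile(q,[2,50,98],axis=0).round(1) if len(q) else 0)
E
```

```text
t 5.325 rotvec [ 0.004 -0.004  0.872] shift in cur tool [ -50.8 -119.    95.3] in goal tool [-123.3  -37.5   96. ]
grasp now bed [123.3 -37.5 134. ] yaw 49.96 q6 5.0 w 0.05109421888189608 F [ 0.1  0.2 -0.2] gf 0.0
side 15 [[111.2 -40.1  54.4]
 [115.9 -35.4  61.6]
 [122.8 -30.8  65.9]]
wrist 240 [[116.2 -39.1  54.7]
 [122.1 -33.6  62.5]
 [126.8 -28.8  63.9]]
```

The keeper is cocked, with q about 1.20. Next is the strap.

>>> {"api": "send_rows", "payload": {
  "deltas": [
    [[0,0,0,0,0,0.1744,0.3],[0,0,0,0,0,0.1744,0.3],[0,0,0,0,0,0.1744,0.3],[0,0,0,0,0,0.1744,0.3],[0,0,0,0,0,0.1744,0.3],[-0.04,-0.0125,0.01,0,0,0,0.3],[-0.0433,-0.0125,0.01,0,0,0,0.3],[-0.04,-0.0125,0.01,0,0,0,0.3],[0,0,0,0,0,0,0.3],[0,0,0,0,0,0,0.3]]
  ]
}}

```text
time_s: 6.68
position: [0.4964, -0.015, 0.1591]
tool_rot: [[0.861, 0.095, 0.499], [0.083, -0.995, 0.048], [0.501, 0.0, -0.865]]
ft_force: [0.2, 0.9, -0.5]
grip_width: 0.0557
gripper_force: 0.0
```

```bash
python3 plan.py 0 0 38.5 0;python3 - <<'E'
from bed import *
from plan import B,o
w,s=wrist();P=(cloud(w,s)-o)@B*1000
cv2.imwrite('pics/w2.png',w['image'][:,:,::-1])
def rep(n,z0,z1,b):
    k=(P[...,2]>z0)&(P[...,2]<z1)&(P[...,0]>b[0])&(P[...,0]<b[1])&(abs(P[...,1])<b[2])
    q=P[k];print(n,len(q),np.percentile(q,[1,50,99],axis=0).round(1) if len(q) else 0)
rep('block',43,50,(-30,30,16));rep('strap',11,17,(-75,75,30));rep('broad',11,17,(24,75,30));rep('pin',19,27,(35,55,10))
E
```

```text
t 6.675 rotvec [ 0.001 -0.002 -0.001] shift in cur tool [-0.1 -0.2 62.7] in goal tool [-0.  -0.2 62.7]
grasp now bed [  0.   -0.2 101.2] yaw -0.03 q6 41.5 w 0.05571637902993004 F [-0.   0.9 -0.6] gf 0.0
block 1830 [[-19.4 -10.5  44.5]
 [  1.4  -0.3  47.7]
 [ 19.4  10.7  49.2]]
strap 4677 [[-64.3 -21.3  12.2]
 [ 32.    0.3  13.9]
 [ 64.1  21.7  15.4]]
broad 2925 [[ 24.5 -21.4  12.3]
 [ 45.5   0.3  13.9]
 [ 64.1  21.9  15.4]]
pin 150 [[39.8 -4.4 19.1]
 [44.8  0.3 23.3]
 [48.9  4.6 26.7]]
```

View pics/w2.png

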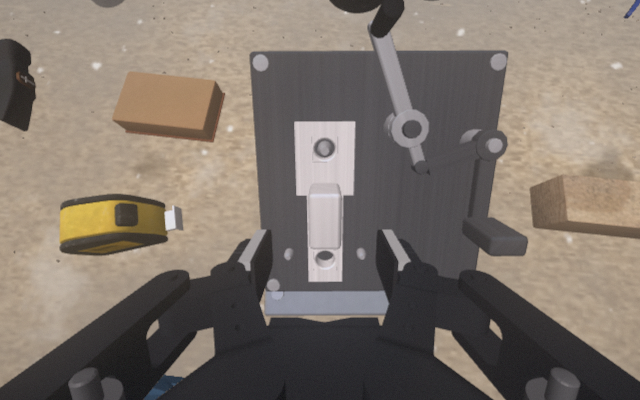

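The view shows the keeper cocked: its post is at (385,15) and the sear is engaged at (420,165). The pin shows in the broad hole at (323,148), and the grip block (324,215) is centred between the fingers. Next I descend and grip.

>>> {"api": "send_rows", "payload": {
  "deltas": [
    [[0,0,0.02,0,0,0,0.3],[0,0,0.025,0,0,0,0.3],[0,0,0.0175,0,0,0,0.3],[0,0,0,0,0,0,0.3],[0,0,0,0,0,0,-1],[0,0,0,0,0,0,-1],[0,0,0,0,0,0,-1],[0,0,0,0,0,0,-1]]
  ],
  "squeeze": 60
}}

```text
time_s: 7.72
position: [0.5268, -0.0118, 0.1057]
tool_rot: [[0.861, 0.095, 0.5], [0.083, -0.995, 0.047], [0.502, 0.001, -0.865]]
ft_force: [-3.7, -0.6, 6.7]
grip_width: 0.0213
gripper_force: 59.3
```

```bash
python3 plan.py 0 0 38.5 0
```

```text
t 7.725 rotvec [ 0.001 -0.003 -0.   ] shift in cur tool [0.2 0.1 1.2] in goal tool [0.3 0.1 1.2]
grasp now bed [-0.3  0.1 39.7] yaw -0.02 q6 35.2 w 0.021281336953872736 F [ 0.1 -0.2  7.7] gf 59.33381259441376
```

>>> {"api": "send_rows", "payload": {
  "deltas": [
    [[0,0,-0.01,0,0,0,-1],[0,0,-0.015,0,0,0,-1],[0,0,-0.02,0,0,0,-1],[0,0,-0.02,0,0,0,-1],[0,0,0,0,0,0,-1],[0,0,0,0,0,0,-1]]
  ]
}}

```text
time_s: 8.48
position: [0.4941, -0.0148, 0.1608]
tool_rot: [[0.862, 0.095, 0.498], [0.083, -0.995, 0.048], [0.501, 0.0, -0.866]]
ft_force: [0.7, 0.6, -2.0]
grip_width: 0.0214
gripper_force: 59.3
```

>>> {"api": "send_rows", "payload": {
  "deltas": [
    [[0,0,0,0,0,-0.1745,-1],[0,0,0,0,0,-0.1745,-1],[0,0,0,0,0,-0.1745,-1],[0,0,0,0,0,-0.1745,-1],[0,0,0,0,0,-0.1745,-1],[0,0,0,0,0,-0.1745,-1],[0,0,0,0,0,-0.1745,-1],[0,0,0,0,0,-0.1745,-1],[0,0,0,0,0,-0.1745,-1]]
  ]
}}

```text
time_s: 9.6
position: [0.4942, -0.0147, 0.1602]
tool_rot: [[-0.1, 0.862, 0.497], [0.995, 0.088, 0.048], [-0.002, 0.5, -0.866]]
ft_force: [-0.0, 0.6, -1.7]
grip_width: 0.0211
gripper_force: 59.2
```

```bash
python3 plan.py 0 0 38.5 180
```

```text
t 9.6 rotvec [ 0.    -0.    -1.566] shift in cur tool [-0.4  1.3 64.8] in goal tool [-1.3 -0.4 64.8]
grasp now bed [ -1.3   0.4 103.3] yaw 90.27 q6 -48.7 w 0.02106050719311654 F [-0.8  0.6 -1.5] gf 59.2370867729187
```

>>> {"api": "send_rows", "payload": {
  "deltas": [
    [[0,0,0,0,0,-0.174,-1],[0,0,0,0,0,-0.174,-1],[0,0,0,0,0,-0.174,-1],[0,0,0,0,0,-0.174,-1],[0,0,0,0,0,-0.174,-1],[0,0,0,0,0,-0.174,-1],[0,0,0,0,0,-0.174,-1],[0,0,0,0,0,-0.174,-1],[0,0,0,0,0,-0.174,-1],[0,0,0,0,0,0,-1],[0,0,0,0,0,0,-1]]
  ]
}}

```text
time_s: 10.98
position: [0.4942, -0.0147, 0.1606]
tool_rot: [[-0.863, -0.088, 0.498], [-0.074, 0.996, 0.048], [-0.5, 0.005, -0.866]]
ft_force: [-0.3, 0.4, -3.4]
grip_width: 0.0209
gripper_force: 59.2
```

```bash
python3 plan.py 0 0 38.5 180;python3 - <<'E'
from bed import *
from plan import B,o
w,s=wrist();W=(cloud(w,s)-o)@B*1000
for nm,P in (('wrist',W),('scene',(cloud(optics.get_image('scene'))-o)@B*1000)):
  def rep(n,z0,z1,b):
    k=(P[...,2]>z0)&(P[...,2]<z1)&(P[...,0]>b[0])&(P[...,0]<b[1])&(abs(P[...,1])<b[2])
    q=P[k];print(nm,n,len(q),np.percentile(q,[1,50,99],axis=0).round(1).tolist() if len(q) else 0)
  rep('strap',70,86,(-90,90,32));rep('lower',70,86,(-90,-25,32));rep('upper',70,86,(25,90,32))
cv2.imwrite('pics/w3.png',w['image'][:,:,::-1])
E
```

```text
t 10.975 rotvec [-0.     0.001 -0.009] shift in cur tool [-1.1 -0.3 65.2] in goal tool [-1.1 -0.3 65.2]
grasp now bed [ -1.1   0.3 103.7] yaw 179.48 q6 -137.9 w 0.02088629780100035 F [-1.9  0.4 -2.8] gf 59.23711180686951
wrist strap 7790 [[-63.0, -20.5, 72.4], [-35.6, 1.0, 77.7], [54.4, 22.7, 82.4]]
wrist lower 5442 [[-63.1, -20.5, 75.1], [-45.7, 1.0, 77.7], [-25.4, 22.8, 79.1]]
wrist upper 591 [[43.2, -13.7, 70.3], [52.0, -0.2, 77.4], [55.8, 13.9, 78.9]]
scene strap 232 [[-65.9, -24.2, 70.7], [-32.6, -4.6, 78.0], [64.7, 20.9, 85.2]]
scene lower 144 [[-66.2, -24.2, 70.9], [-46.5, -2.5, 78.0], [-25.4, 20.9, 85.1]]
scene upper 39 [[47.6, -18.1, 71.8], [58.1, -5.0, 78.5], [65.4, 9.9, 83.8]]
```

View pics/w3.png

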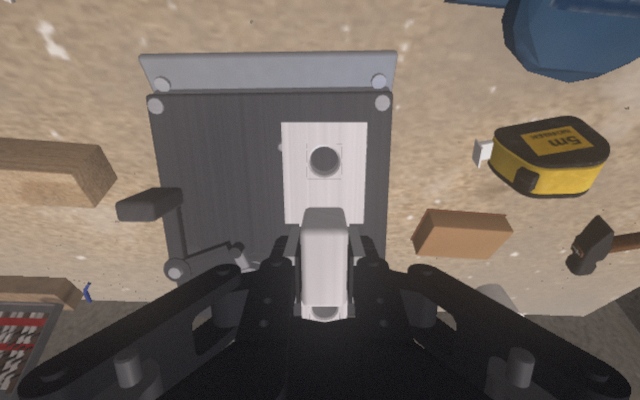

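Strap turned with the broad end down; the broad hole is at (324,160). I'll check the camera bias against the tab, which has a known pose, in this same view.

Run:
```python
from bed import *
from plan import B,o
w,s=wrist();P=(cloud(w,s)-o)@B*1000
def rep(n,z0,z1,x0,x1,y0,y1):
    k=(P[...,2]>z0)&(P[...,2]<z1)&(P[...,0]>x0)&(P[...,0]<x1)&(P[...,1]>y0)&(P[...,1]<y1)
    q=P[k];print(n,len(q),np.percentile(q,[1,50,99],axis=0).round(1).tolist() if len(q) else 0)
rep('tab',60,66,-40,15,-140,-80);rep('bed',-3,3,-120,-20,-160,80);rep('strap',74,82,-90,-25,-32,32)
# broad hole circle
g=cv2.cvtColor(w['image'],cv2.COLOR_RGB2GRAY)[135:185,295:355]
m=(g<g.mean()-25).astype(np.uint8);cs=max(cv2.findContours(m,0,2)[0],key=cv2.contourArea);(u,v),r=cv2.minEnclosingCircle(cs);u+=295;v+=135
R,t=cam(w,s);ray=R@np.linalg.inv(w['K'])@[u,v,1]
top=np.nanmedian(P[150:175,290:300,2]);n=B[:,2];k=(top/1e3-(t-o)@n)/(ray@n);print('hole',u,v,r,(B.T@(t+k*ray-o)*1000).round(1))
```

```text
tab 798 [[-17.9, -126.4, 60.2], [-11.8, -114.2, 62.2], [-4.8, -103.7, 63.7]]
bed 15839 [[-84.4, -132.5, -2.2], [-59.2, -58.8, -0.3], [-20.9, 52.2, 2.2]]
strap 5397 [[-63.0, -20.6, 76.2], [-45.8, 0.9, 77.8], [-25.4, 22.6, 79.3]]
hole 324.4837589263916 161.03132247924805 15.207047462463379 [-43.6   1.6  77.8]
```

Run:
```python
from bed import *
from plan import B,o
w,s=wrist();P=(cloud(w,s)-o)@B*1000
k=(P[...,2]>74)&(P[...,2]<82)&(P[...,0]>-60)&(P[...,0]<-25)&(abs(P[...,1])<18)
q=P[k];print('plane',np.linalg.lstsq(np.c_[q[:,:2],np.ones(len(q))],q[:,2],rcond=None)[0])
k=(P[...,2]>106)&(P[...,2]<114)&(abs(P[...,0])<30)&(abs(P[...,1])<16);q=P[k];print('block',np.percentile(q,[1,99],axis=0).round(1).tolist())
for n in('scene','side'):
    for d,z in((dict(np.load(n+'0.npz')),14),(optics.get_image(n),78)):
        Q=(cloud(d)-o)@B*1000;im=d['image'].astype(int)
        k=(abs(Q[...,2]-z)<5)&(abs(Q[...,0])<90)&(abs(Q[...,1])<32)&(im.min(2)>120)
        q=Q[k];print(n,z,len(q),np.percentile(q,[2,98],axis=0).round(1).tolist())
```

```text
plane [ 2.37520481e-03 -4.31894154e-04  7.79448947e+01]
block [[-18.6, -13.6, 106.8], [19.8, 13.8, 113.4]]
scene 14 178 [[-64.8, -24.3, 9.4], [54.3, 17.0, 18.8]]
scene 78 182 [[-62.3, -22.4, 73.3], [63.5, 19.3, 82.6]]
side 14 200 [[-67.6, -21.6, 9.5], [56.7, 19.3, 18.0]]
side 78 206 [[-66.8, -22.6, 73.7], [57.3, 20.8, 82.7]]
```

>>> {"api": "send_rows", "payload": {
  "deltas": [
    [[0.0008,-0.0005,0.01,0,0,-0.009,-1],[0,0,0.012,0,0,0,-1],[0,0,0.012,0,0,0,-1],[0,0,0,0,0,0,-1],[0,0,0,0,0,0,-1],[0,0,0.005,0,0,0,-1],[0,0,0.005,0,0,0,-1],[0,0,0.005,0,0,0,-1],[0,0,0,0,0,0,-1]]
  ]
}}

```text
time_s: 12.4
position: [0.5181, -0.013, 0.1178]
tool_rot: [[-0.861, -0.099, 0.498], [-0.087, 0.995, 0.048], [-0.5, -0.002, -0.866]]
ft_force: [-0.2, 0.3, -2.6]
grip_width: 0.021
gripper_force: 59.2
```

```bash
python3 plan.py 0 0 39.5 180
```

```text
t 12.4 rotvec [-0.     0.001  0.003] shift in cur tool [-1.8  0.2 15.1] in goal tool [-1.8  0.2 15.1]
grasp now bed [-1.8 -0.2 54.6] yaw -179.82 q6 -143.4 w 0.021017966689584326 F [-1.5  0.3 -2.2] gf 59.189777970314026
```

No contact force with the strap's underside about 15 mm above the bed, which means it is on the pin. I'll continue down.

>>> {"api": "send_rows", "payload": {
  "deltas": [
    [[0,0,0.005,0,0,0,-1],[0,0,0.005,0,0,0,-1],[0,0,0.004,0,0,0,-1],[0,0,0.001,0,0,0,-1],[0,0,0,0,0,0,-1]]
  ]
}}

```text
time_s: 13.02
position: [0.5255, -0.0123, 0.1052]
tool_rot: [[-0.861, -0.099, 0.498], [-0.087, 0.995, 0.048], [-0.501, -0.002, -0.866]]
ft_force: [0.5, 0.3, -2.2]
grip_width: 0.0212
gripper_force: 59.3
```

```bash
python3 plan.py 0 0 39.5 180;python3 - <<'E'
from bed import *
from plan import B,o
w,s=wrist();P=(cloud(w,s)-o)@B*1000
k=(P[...,2]>8)&(P[...,2]<22)&(P[...,0]>-75)&(P[...,0]<-25)&(abs(P[...,1])<25)
q=P[k];print(np.percentile(q,[1,50,99],axis=0).round(1).tolist())
E
```

```text
t 13.025 rotvec [-0.     0.001  0.003] shift in cur tool [-1.7  0.2  0.5] in goal tool [-1.7  0.2  0.5]
grasp now bed [-1.7 -0.2 40. ] yaw -179.81 q6 -145.2 w 0.021167692921808028 F [-0.6  0.3 -2.2] gf 59.2641806602478
[[-63.7, -21.6, 11.9], [-45.9, 0.0, 14.0], [-25.4, 21.6, 15.4]]
```

>>> {"api": "send_rows", "payload": {
  "deltas": [
    [[0,0,0.001,0,0,0,-1],[0,0,0,0,0,0,-1],[0,0,0,0,0,0,0.1],[0,0,0,0,0,0,0.1],[0,0,0,0,0,0,0.1],[0,0,-0.02,0,0,0,0.1],[0,0,-0.04,0,0,0,0.1],[0,0,-0.02,0,0,0,-1],[0,0,0,0,0,0,-1],[0,0,0,0,0,0,-1]]
  ]
}}

```text
time_s: 14.32
position: [0.4863, -0.0161, 0.1729]
tool_rot: [[-0.861, -0.099, 0.498], [-0.086, 0.995, 0.048], [-0.5, -0.002, -0.866]]
ft_force: [0.7, 0.5, 0.4]
grip_width: -0.0005
gripper_force: 0.0
```

```bash
python3 plan.py -11 -80 90 180;python3 - <<'E'
from bed import *
from plan import B,o
w,s=wrist();P=(cloud(w,s)-o)@B*1000
cv2.imwrite('pics/w4.png',w['image'][:,:,::-1])
k=(P[...,2]>8)&(P[...,2]<22)&(P[...,0]>-75)&(P[...,0]<-25)&(abs(P[...,1])<25)
q=P[k];print(np.percentile(q,[1,50,99],axis=0).round(1).tolist())
k=(P[...,2]>43)&(P[...,2]<50)&(abs(P[...,0])<30)&(abs(P[...,1])<16);q=P[k];print('block',np.percentile(q,[1,50,99],axis=0).round(1).tolist())
E
```

```text
t 14.325 rotvec [-0.     0.001  0.003] shift in cur tool [  9.4 -79.8  28.4] in goal tool [  9.1 -79.8  28.4]
grasp now bed [ -1.9  -0.2 118.4] yaw -179.83 q6 -137.8 w -0.0005036396419234079 F [ 0.9  0.4 -0. ] gf 0.0
[[-63.3, -21.6, 12.0], [-45.6, -0.4, 13.8], [-25.5, 21.5, 15.4]]
block [[-19.0, -10.6, 44.4], [-4.8, -0.3, 47.6], [14.6, 10.7, 49.1]]
```

View pics/w4.png

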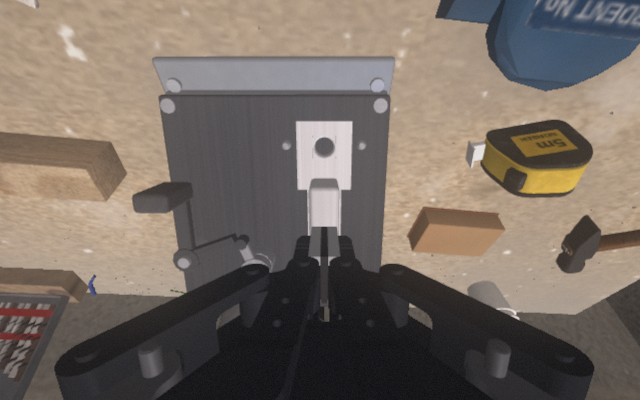

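The strap is flat between the dowels at (286,146) and (362,145), and its broad hole is at (324,147). Next I bring the closed fingers beside the tab.

>>> {"api": "send_rows", "payload": {
  "deltas": [
    [[0.003,-0.027,0,0,0,0,-1],[0.003,-0.027,0,0,0,0,-1],[0.003,-0.026,0,0,0,0,-1],[0,0,0.02,0,0,0,-1],[0,0,0.025,0,0,0,-1],[0,0,0.023,0,0,0,-1],[0,0,0,0,0,0,-1],[0,-0.004,0,0,0,0,-1],[0,-0.004,0,0,0,0,-1],[0,0,0,0,0,0,-1]]
  ]
}}

```text
time_s: 15.62
position: [0.521, -0.1017, 0.1109]
tool_rot: [[-0.861, -0.098, 0.499], [-0.086, 0.995, 0.047], [-0.502, -0.003, -0.865]]
ft_force: [-0.2, 0.4, 0.9]
grip_width: -0.0003
gripper_force: 0.0
```

```bash
python3 plan.py -11 -106 48 180
```

```text
t 15.625 rotvec [-0.001  0.002  0.003] shift in cur tool [  1.  -17.2   3.5] in goal tool [  0.9 -17.2   3.5]
grasp now bed [-10.1 -88.8  51.5] yaw -179.82 q6 -158.9 w -0.00028635190844489663 F [0.3 0.4 0.8] gf 0.0
```

>>> {"api": "send_rows", "payload": {
  "deltas": [
    [[0,0,0.002,0,0,0.17,-1],[0.001,-0.005,0,0,0,0,-1],[0.001,-0.005,0,0,0,0,-1],[0.001,-0.005,0,0,0,0,-1],[0,-0.003,0,0,0,0,-1],[0,0,0,0,0,0,-1],[0,0,0,0,0,0,-1]]
  ]
}}

```text
time_s: 16.5
position: [0.5184, -0.1187, 0.1056]
tool_rot: [[-0.866, 0.048, 0.498], [0.083, 0.995, 0.048], [-0.494, 0.083, -0.866]]
ft_force: [-1.3, 0.9, -0.3]
grip_width: -0.0004
gripper_force: 0.5
```

```bash
python3 plan.py -11 -106 48 180
python3 - <<'E'
from bed import *
from plan import B,o
w,s=wrist();d=optics.get_image('side')
for n,P in(('w',(cloud(w,s)-o)@B*1000),('side',(cloud(d)-o)@B*1000)):
    k=(P[...,2]>52)&(P[...,2]<67)&(P[...,0]>40)&(P[...,0]<145)&(P[...,1]>-60)&(P[...,1]<25)
    q=P[k];print(n,len(q),np.percentile(q,[2,50,98],axis=0).round(1).tolist() if len(q) else 0)
E
```

```text
t 16.5 rotvec [-0.     0.001 -0.167] shift in cur tool [-5.5  0.4  1. ] in goal tool [-5.4 -0.6  1. ]
grasp now bed [ -16.4 -105.4   49. ] yaw 170.46 q6 -152.6 w -0.0003663529018473479 F [-1.2  1.   0.3] gf 0.48175592673942447
w 0 0
side 17 [[50.3, 0.9, 52.1], [54.3, 7.9, 61.0], [60.3, 10.8, 64.4]]
```

The keeper snapped home, with the post back at about (57, 8). Now I retreat and check.

>>> {"api": "send_rows", "payload": {
  "deltas": [
    [[0,0.01,0,0,0,0,-1],[0,0.012,0,0,0,0,-1],[0,0,-0.03,0,0,0,-1],[0,0,-0.05,0,0,0,-1],[0,0.03,-0.04,0,0,0,-1],[0,0.03,-0.03,0,0,0,-1],[0,0,0,0,0,0,-1],[0,0,0,0,0,0,-1]]
  ]
}}

```text
time_s: 17.6
position: [0.4478, -0.0441, 0.2418]
tool_rot: [[-0.866, 0.048, 0.498], [0.082, 0.995, 0.048], [-0.494, 0.083, -0.866]]
ft_force: [0.6, 0.3, -0.6]
grip_width: -0.0
gripper_force: 0.0
```

Run:
```python
from bed import *
from plan import B,o
d=optics.get_image('side');e=optics.get_image('scene');w,s=wrist()
a=[cv2.resize(i,(400,300),interpolation=cv2.INTER_CUBIC) for i in (e['image'][155:245,235:355],d['image'][160:250,245:365])]
cv2.imwrite('pics/f.png',np.vstack([np.hstack(a),cv2.resize(w['image'],(480,300)) @ np.eye(3) if 0 else np.pad(cv2.resize(w['image'],(480,300)),((0,0),(0,320),(0,0)))])[:,:,::-1])
P=(cloud(w,s)-o)@B*1000
k=(P[...,2]>8)&(P[...,2]<22)&(P[...,0]>-75)&(P[...,0]<-25)&(abs(P[...,1])<25)
q=P[k];print(len(q),np.percentile(q,[1,50,99],axis=0).round(1).tolist() if len(q) else 0)
P=(cloud(d)-o)@B*1000
k=(P[...,2]>52)&(P[...,2]<67)&(P[...,0]>40)&(P[...,0]<145)&(P[...,1]>-60)&(P[...,1]<25)
print(np.median(P[k],axis=0));print(s['ft_force'])
```

```text
1376 [[-63.6, -21.8, 11.7], [-45.3, 0.0, 13.9], [-25.3, 21.4, 15.5]]
[53.74627943  5.76416606 62.9894136 ]
[-1.11089511  0.16350266 -0.16712618]
```

View pics/f.png

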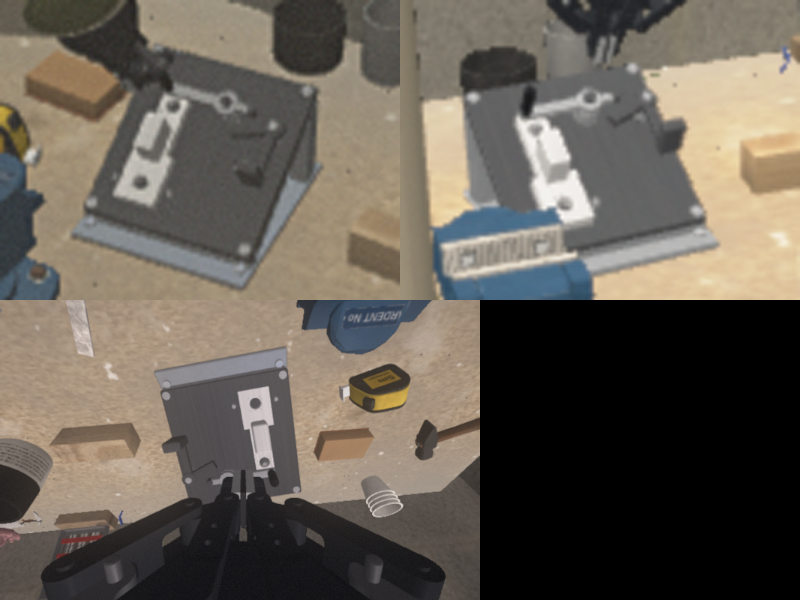

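The final views show the strap reversed and flat, the keeper blade across its pinned end (side crop about 545,100), and the bystanders in place.

Run:
```python
from h import *
from plan import B,o
from rig import env
for d in (dict(np.load('side0.npz')),optics.get_image('side')):
    P=(cloud(d)-o)@B*1000
    k=(P[...,2]>52)&(P[...,2]<67)&(P[...,0]>40)&(P[...,0]<145)&(P[...,1]>-60)&(P[...,1]<25)
    m=np.median(P[k],axis=0);print(m)
    if 'a' in globals() and np.linalg.norm(m-a)<6: print(env.close_job())
    a=m
```

```text
[53.38734638  6.75323616 60.24778731]
[54.84070588  6.39360576 60.98334684]
the job is handed in; nothing more can be done
None
```

The strap is changed over and the job is handed in: narrow end on the pin, strap flat with its broad end between the dowels, keeper snapped home, and the bystanders looked undisturbed; no verdict came back.

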